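# Clamp down the pressure pan's lid crosswise

## Task

Clamp the lid of the pressure pan by its four black wing knobs in two crosswise rounds, each time doing a knob, then the one opposite it, then the remaining opposite pair: in the first round turn every knob clockwise only until it is just snug (about 0.4 N m), in the second turn each on until it is hand tight (about 0.55 N m). Go by the feel of the knob, never overtighten one, and let go of everything at the end; leave the other things on the worktop where they stand.

Things in the scene. Friction and masses are not known exactly. Their poses are not given: they have to be found in the camera images.
- pan: small brushed-aluminium pressure pan, 150 mm across and 85 mm high, black loop handles on two sides; too heavy to shift. Origin: centre of its underside, z up. Nothing on it stands higher than 150 mm above the worktop.
- lid: the pan's flat-domed aluminium lid, 162 mm across, with a small black centre button and four ears that lie in forks of the pan under the knobs' feet; it rests on rubber gasket pads and settles by up to 1 mm as it is clamped. Origin: centre of its underside, about 87 mm above the worktop, z up.
- grip_0 (a point): grip point 0: on the screw axis of its black wing knob, 13 mm below the wing's top. The wing is an upright bar 52 mm long (this frame's x), 14 mm thick (y), 35 mm high (z), over a 24 mm round hub (top 21 mm below this point)
- knob_0: knob 0, origin 33 mm below grip_0. Clockwise from above tightens; the wing turns the nut through a torsion spring (2 N m/rad, springs back) and sinks 6 mm per rad of the nut. Free, it drags 0.31 N m; once the foot meets the lid (0 to 0.85 rad on) the moment climbs about 0.3 N m per rad of wing: 0.4 is snug, 0.55 hand tight, 0.7 crushes the gasket.
- grip_1 (a point): grip point 1: on the screw axis of its black wing knob, 13 mm below the wing's top. The wing is an upright bar 52 mm long (this frame's x), 14 mm thick (y), 35 mm high (z), over a 24 mm round hub (top 21 mm below this point)
- knob_1: knob 1, origin 33 mm below grip_1. Works like knob_0. A wing held still keeps its moment; a knob let go stays put, but slackens a little when a neighbour is tightened (and gains a little with the one across). In the second round it needs at least 0.5 rad more of wing.
- grip_2 (a point): grip point 2: on the screw axis of its black wing knob, 13 mm below the wing's top. The wing is an upright bar 52 mm long (this frame's x), 14 mm thick (y), 35 mm high (z), over a 24 mm round hub (top 21 mm below this point)
- knob_2: knob 2, origin 33 mm below grip_2. Works like knob_0; across the pan from knob_0. The knobs are numbered 0 to 3 anticlockwise seen from above, in a square, each 92 mm from the pan's centre.
- grip_3 (a point): grip point 3: on the screw axis of its black wing knob, 13 mm below the wing's top. The wing is an upright bar 52 mm long (this frame's x), 14 mm thick (y), 35 mm high (z), over a 24 mm round hub (top 21 mm below this point)
- knob_3: knob 3, origin 33 mm below grip_3. Works like knob_0; across the pan from knob_1. The first round takes at least 0.45 rad of wing from the loose start.
- measuring_jug: clear plastic measuring jug with loop handle, 108x162x140 mm, a bystander; origin at its underside
- cinnamon_jar: spice jar with dark cap, 44 mm across, 96 mm high, a bystander; origin at its underside
- timer: red and white kitchen timer, 65 mm across, 53 mm high, a bystander; origin at its underside

How it is judged (in metres and radians):
On the way, in this order (a step that is already met when the one before it is completed fails the run):
1. first round, first pair: two opposite knobs are snug (pressing on the lid with 5 to 26 N each, about 0.34 to 0.46 N m on the wing) while the other two are still loose (under 3 N) (((contact force between knob_0 and lid between 5 and 26 N and contact force between knob_2 and lid between 5 and 26 N and contact force between each of knob_1, knob_3 and lid below 3 N) or (contact force between knob_1 and lid between 5 and 26 N and contact force between knob_3 and lid between 5 and 26 N and contact force between each of knob_0, knob_2 and lid below 3 N))), for 0.2 s.
2. first round complete: all four knobs are snug, 5 to 26 N each (contact force between knob_0 and lid between 5 and 26 N and contact force between knob_1 and lid between 5 and 26 N and contact force between knob_2 and lid between 5 and 26 N and contact force between knob_3 and lid between 5 and 26 N), for 0.2 s.
3. second round, first pair: two opposite knobs clamp with more than 26 N each while the other two are still below 26 N (((contact force between each of knob_0, knob_2 and lid above 26 N and contact force between each of knob_1, knob_3 and lid below 26 N) or (contact force between each of knob_1, knob_3 and lid above 26 N and contact force between each of knob_0, knob_2 and lid below 26 N))), for 0.2 s.
At the end, for the whole second after the job is handed in: every one of the four knobs clamps the lid with 27 to 54 N (about 0.47 to 0.63 N m on the wing), and none is being held (contact force between knob_0 and lid between 27 and 54 N and contact force between knob_1 and lid between 27 and 54 N and contact force between knob_2 and lid between 27 and 54 N and contact force between knob_3 and lid between 27 and 54 N); the robot touches nothing.
It fails at once if a knob is overtightened: it presses on the lid with more than 65 N (about 0.7 N m) (contact force between any of knob_0, knob_1, knob_2, knob_3 and lid above 65 N).
It fails at once if the measuring jug, the spice jar or the timer is pushed more than 30 mm (distance of any of measuring_jug, cinnamon_jar, timer from where it was at the start of the episode above 0.03 m).
It also fails if it takes over 72 s, if anything falls off the work surface, if the arm or the gripper's body presses on something with over 40 N, if the wrist force passes 120 N, or if a joint passes its speed limit or range.

## Robot

A 6-joint arm with a two-finger parallel gripper is mounted at the origin on a cart in front of the work surface, level with it; the furniture and walls round the work are solid. World frame = base frame: x ahead of the robot, y to its left, z up, the work surface at z = 0. Lengths are in m, angles in degrees, forces in N, time in s.
With the tool pointing down it reaches from about 0.4 to 0.825 m from the base axis. Payload 7 kg.
Tool frame: the origin (TCP) lies between the finger pads; the fingertips stand 19 mm ahead of it and the grasp point (between the pads) is the TCP; z points along the fingers, y is the line along which they close (so a half turn about z gives the same grasp; the last joint's range is limited). The gripper opens to 88 mm and grips with 3 to 60 N. Pads are 19 mm wide; open, the fingers measure 130 mm over their backs; the gripper's body (78 mm by 193 mm) begins 47 mm behind the grasp point.
Start: joints at [-54.139, 20.546, 0.682, 0, -70.136, -16.507], TCP at [0.224, -0.637, 0.246] pointing down, gripper open.
Joint ranges: [-176.03, 176.03], [-82.01, 121.73], [-58.28, 71.71], [-173.87, 95.51], [-174.79, -0.11], [-173.66, 173.66]. Speed limits (degrees/s): [136.94, 136.94, 172.46, 180, 180, 180].

## Interface

Orientations are given as [roll, pitch, yaw] about the fixed x, y, z axes, in that order (R = Rz(yaw) Ry(pitch) Rx(roll)).
In Python, from plant import get_obs, snapshot, close_job, spot_in, spot_point gives the robot as it stands.
- The arm moves only by the tool play_rows, never from a script. Its argument "plan" is a list of rows, each a list of 6 numbers: the shift along the tool's x, y, z in cm, then the turn, a rotation vector about the tool's x, y, z in degrees. A call has 1 to 20 rows; each row shifts and turns the commanded pose from where the row before left it, along the tool's axes as they then stand; what a row does not reach is not made up. A row lasts 1/12 s, in which the tool goes at most 41.7 mm and 7.16 degrees, less where a joint would pass 70% of its speed; a pose out of reach is approached as far as the arm can. A call is refused whole if a number of a shift passes 4.17 or a number of a turn 7.16, either way. A call with a gripper value outside its range is refused whole. "grip" is the finger opening in cm, from 0 to 8.76, set as the call begins (left out, the last holds). The fingers move at their own pace and stop on an object; the grip force is fixed at half the most. Time passes only in rows, so rows that do not move let the fingers close. It gives the time, the measured TCP pose, the force, the opening and the grip force at its end, in the units of the state.
- get_obs(): the state, without advancing time (a new reading comes with each control period).
- snapshot(name): name is "side" or "top"; returns a dict with "frame" (400x640x3 uint8, red, green, blue), "fx", "fy", "cx", "cy" (pixels), "k1" (the pictures are not rectified: a ray, as slopes to the right and down, at radius r is drawn at 1 + k1 r^2 times it, then the intrinsics apply), "position" and "attitude" of the camera in the world. Camera axes: x right, y down, z forward; pixel columns grow to the right and rows downward; lengths in m; the calibration is good to about 2 mm. A picture is of the moment at which its call begins. There is no depth.
- close_job(): hands the job in; it is judged then, once.
Trained networks look in the newest picture that a camera, given by its name, has taken for a name from the list of things; names that differ only in an ending like _2 or _b are one class to them, and where a whole thing is asked for, a point or a joint stands for the part that bears it (a point fixed in the world has none). Each returns a list of dicts, best first, with "score" (0 to 1); they miss things now and then, are a little off and sometimes report something else, mostly with a low value. They report only what shows in the picture. A call takes as long as a camera call.
- spot_in(camera, thing): "position" ([x, y, z] in m, in world coordinates, good to about 4 mm: the middle of the surface that is visible of it).
- spot_point(camera, thing): "position" ([x, y, z] in m, in world coordinates, good to about 4 mm: a listed point, or the origin of a listed thing).
The state is a dict: "clock": time; "joint_pos": joint angles; "qvel": joint speeds; "tau": joint torques, N m; "tool_pos": TCP position; "orientation": TCP orientation; "force": force on the tool from outside, world axes, zero at the start; "moment": the same for the moment, N m; "opening": finger opening in m; "gripper_force": force on a finger pad.
Only numpy, scipy, OpenCV 4.12 (cv2) and the standard library are available. Lean on these libraries where they do the work, as an engineer would, in place of code of your own. Each camera call takes 0.05 s, during which the arm holds its last target. There are 200 camera calls.

## Working session

There is one attempt and no reset: what is moved stays moved. The work goes in short steps, Python scripts to look and compute and a tool call to move; the robot and the scene stay as the last step left them, time stands still between calls to the robot, and variables do not carry over. Pictures are saved under pics/ and viewed, at most 10 in all, crops included, and the job is handed in when it is done.

Besides the shell and the picture viewer there is one more tool, called after "Request:" in YAML: its name, and indented under it one key for each argument. play_rows: Moves the arm, as the interface text tells. Its arguments: {"type":"object","properties":{"plan":{"type":"array","items":{"type":"array","items":{"type":"number"}}},"grip":{"type":"number"}},"required":["plan"]}

```bash
mkdir -p pics; ls; python3 - <<'E'
from plant import *
import cv2,numpy as np
o=get_obs();print(o)
for c in ("side","top"):
    s=snapshot(c);cv2.imwrite(f"pics/{c}0.png",s["frame"][:,:,::-1])
    print(c,s["position"],s["attitude"],s["fx"],s["k1"])
    for t in ("grip_0","knob_0","pan","lid","measuring_jug","cinnamon_jar","timer"):
        f=spot_point if t not in() else spot_in
        print(t,[(np.round(d["position"],4).tolist(),round(d["score"],2)) for d in f(c,t)][:6])
E
```

```text
pics
{'clock': 0.0, 'joint_pos': array([-5.41372914e+01,  2.05882179e+01,  6.32784001e-01, -2.03508524e-02,
       -7.01374000e+01, -1.65056643e+01]), 'qvel': array([-0.01918044,  0.01479767,  0.02116539, -0.02451131,  0.01465463,
        0.01046875]), 'tau': array([ 2.95079924e-03, -5.82727003e+01,  2.93050271e+01,  6.99695706e+00,
        6.76034237e-03, -1.33993481e-04]), 'tool_pos': array([ 0.22353097, -0.63640503,  0.24465075]), 'orientation': array([ 1.79905556e+02, -8.03467817e-03, -1.60649879e+02]), 'force': array([-0.28263948,  0.43306757, -0.11887998]), 'moment': array([-0.00329482, -0.00631439, -0.03490736]), 'gripper_force': 0.0, 'opening': 0.08757324964343559}
side [-0.00419256  1.26483383  0.81014869] [-119.37562182   -0.41288001 -154.22513963] 501.9303757061439 -0.0935481686695732
grip_0 [([0.6621, 0.1389, 0.1345], 0.56), ([0.5075, 0.0377, 0.133], 0.56), ([0.5366, 0.1652, 0.1334], 0.53), ([0.6338, 0.0111, 0.1297], 0.48)]
knob_0 [([0.6374, 0.0111, 0.1005], 0.71), ([0.6638, 0.1363, 0.0997], 0.69), ([0.5324, 0.1588, 0.1058], 0.63), ([0.5115, 0.0375, 0.1045], 0.47)]
pan [(
[... 380 characters left out ...]
549384] [-1.73954964e+02  5.68419286e-02 -8.83748844e+01] 393.45867957893796 -0.005463407774507765
grip_0 [([0.5102, 0.0347, 0.1344], 0.63), ([0.534, 0.1649, 0.138], 0.61), ([0.6606, 0.1382, 0.1311], 0.55), ([0.6365, 0.0124, 0.13], 0.5), ([0.5776, 0.4354, -0.0034], 0.49)]
knob_0 [([0.5341, 0.1664, 0.1035], 0.62), ([0.5115, 0.0391, 0.1081], 0.45), ([0.663, 0.1356, 0.1008], 0.41), ([0.6373, 0.0067, 0.0996], 0.41)]
pan []
lid [([0.5858, 0.0873, 0.0861], 0.81)]
measuring_jug [([0.7507, -0.1875, 0.003], 0.81), ([0.5339, 0.1641, 0.0978], 0.36)]
cinnamon_jar [([0.381, -0.2173, -0.0002], 0.82)]
timer [([0.5782, 0.435, -0.0005], 0.79), ([0.532, 0.1626, 0.1002], 0.41), ([0.6369, 0.0111, 0.099], 0.21)]
```

```bash
cat > h.py <<'E'
from plant import *
import cv2,numpy as np
from scipy.spatial.transform import Rotation as R
def cam(s):
    K=np.array([[s["fx"],0,s["cx"]],[0,s["fy"],s["cy"]],[0,0,1.]]);D=np.array([s["k1"],0,0,0.])
    Rw=R.from_euler("xyz",s["attitude"],degrees=True).as_matrix().T
    return K,D,Rw,-Rw@s["position"]
def proj(s,P):
    K,D,Rw,t=cam(s);return cv2.projectPoints(np.atleast_2d(P).astype(float),cv2.Rodrigues(Rw)[0],t,K,D)[0][:,0]
def unproj(s,uv,z):
    K,D,Rw,t=cam(s);r=cv2.undistortPoints(np.array(uv,float).reshape(-1,1,2),K,D)[:,0]
    d=np.c_[r,np.ones(len(r))]@Rw;p=np.array(s["position"]);return p+d*((z-p[2])/d[:,2])[:,None]
E
python3 - <<'E'
from h import *
P=np.array([[.510,.037],[.535,.1643],[.662,.138],[.636,.011]])
c=P.mean(0);a=[np.degrees(np.arctan2(*(p-c)[::-1])) for p in P];print(c,a,np.linalg.norm(P-c,axis=1))
s=snapshot("top");uv=proj(s,[.586,.0875,.13])[0];print(uv)
x,y=uv.astype(int);cr=s["frame"][max(0,y-62):y+62,x-62:x+62];print(x-62,max(0,y-62))
cv2.imwrite("pics/t1.png",cv2.resize(cr[:,:,::-1],None,fx=4.8,fy=4.8,interpolation=cv2.INTER_CUBIC))
E
```

```text
[0.58575  0.087575] [np.float64(-146.27067684559975), np.float64(123.48277232610288), np.float64(33.47712151040611), np.float64(-56.7263378030968)] [0.09108179 0.0919907  0.09141522 0.09159035]
[332.03897941 193.38940227]
270 131
```

View pics/t1.png

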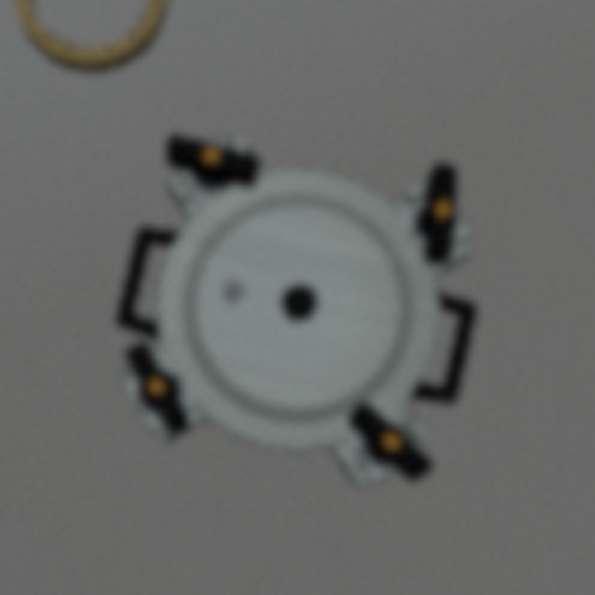

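View pics/side0.png

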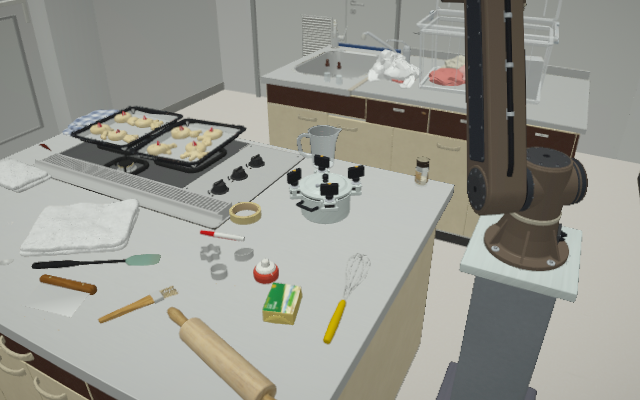

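```bash
cat > wings.py <<'E'
from h import *
N={"A":(.510,.037),"B":(.535,.1643),"C":(.662,.138),"D":(.636,.011)}
def wings(zt=.146,N=N):
    s=snapshot("top");f=s["frame"].astype(int)
    for k,p in N.items():
        uv=proj(s,[*p,zt])[0]
        v,u=np.mgrid[:400,:640];m=(np.hypot(u-uv[0],v-uv[1])<13)
        dark=m&(f.max(2)<50);org=m&(f[...,0]-f[...,2]>50)
        n,l,st,_=cv2.connectedComponentsWithStats((dark|org).astype(np.uint8))
        i=l==1+np.argmax(st[1:,4])
        w=unproj(s,np.c_[u[i],v[i]],zt)[:,:2];c=w.mean(0);ev,E=np.linalg.eigh(np.cov((w-c).T))
        q=unproj(s,[[u[org].mean(),v[org].mean()]],zt)[0] if org.any() else None
        print(k,"centroid",c.round(4),"dot",q[:2].round(4) if q is not None else None,org.sum(),"yaw",np.degrees(np.arctan2(E[1,1],E[0,1])).round(1)%180,"std",np.sqrt(ev).round(4))
if __name__=="__main__": wings()
E
python3 wings.py; python3 - <<'E'
from h import *
for c in ("side","top"):
  for _ in range(2):
    snapshot(c);print([np.round(d["position"],4).tolist() for d in spot_point(c,"grip_0") if d["score"]>.4])
E
```

```text
A centroid [0.5076 0.0379] dot [0.5096 0.0369] 8 yaw 50.7 std [0.0045 0.0133]
B centroid [0.5337 0.1633] dot [0.5358 0.164 ] 7 yaw 32.0 std [0.0039 0.0143]
C centroid [0.6588 0.1383] dot [0.6632 0.1387] 8 yaw 75.9 std [0.0053 0.0134]
D centroid [0.6342 0.0137] dot [0.6375 0.0114] 7 yaw 176.2 std [0.0045 0.0143]
[[0.6637, 0.1403, 0.1383], [0.5104, 0.0372, 0.1382], [0.5363, 0.1638, 0.1341]]
[[0.5077, 0.0366, 0.1365], [0.5358, 0.1634, 0.1344], [0.6378, 0.015, 0.1312], [0.6607, 0.1376, 0.1006], [0.6618, 0.1438, 0.1341]]
[[0.5325, 0.1643, 0.1333], [0.6625, 0.1381, 0.1332], [0.506, 0.0357, 0.1351], [0.6381, 0.0103, 0.1321]]
[[0.637, 0.0086, 0.1295], [0.6618, 0.1388, 0.1335], [0.5346, 0.1665, 0.1355], [0.5103, 0.036, 0.1369]]
```

```bash
cat > go.py <<'E'
import sys
from h import *
o=get_obs();r=R.from_euler("xyz",o["orientation"],degrees=True)
def delta(t,yaw):
    d=r.inv().apply(np.array(t)-o["tool_pos"])*100
    y=(o["orientation"][2]-yaw+180)%360-180
    return d.round(2),round(y,1)
if len(sys.argv)>4:
    print("tool shift cm, turn z deg:",*delta([float(v) for v in sys.argv[1:4]],float(sys.argv[4])))
print(round(o["clock"],2),"pos",o["tool_pos"].round(4),"rpy",o["orientation"].round(2),"F",o["force"].round(2),"M",o["moment"].round(3),"op",round(o["opening"],4),"gf",round(o["gripper_force"],1),"j1,6",o["joint_pos"][[0,5]].round(1),"t6",o["tau"][5].round(3))
E
python3 go.py .5098 .0370 .20 -130
```

```text
tool shift cm, turn z deg: [-49.33  54.09   4.56] -30.6
1.3 pos [ 0.2237 -0.6368  0.2456] rpy [ 180.     -0.   -160.65] F [ 1.13  0.38 -0.18] M [-0.003  0.022 -0.099] op 0.0877 gf 0.0 j1,6 [-54.1 -16.5] t6 -0.0
```

Request:
play_rows:
  plan:
    - [-2.6,2.85,0,0,0,0]
    - [-2.6,2.85,0,0,0,0]
    - [-2.6,2.85,0,0,0,0]
    - [-2.6,2.85,0,0,0,0]
    - [-2.6,2.85,0,0,0,0]
    - [-2.6,2.85,0,0,0,0]
    - [-2.6,2.85,0,0,0,0]
    - [-2.6,2.85,0,0,0,0]
    - [-2.6,2.85,0,0,0,0]
    - [-2.6,2.85,0,0,0,0]
    - [-2.6,2.85,0,0,0,0]
    - [-2.6,2.85,0,0,0,0]
    - [-2.6,2.85,0,0,0,0]
    - [-2.6,2.85,0,0,0,0]
    - [-2.6,2.85,0,0,0,0]
    - [-2.6,2.85,0,0,0,0]
    - [-2.6,2.85,0,0,0,0]
    - [-2.6,2.85,0,0,0,0]
    - [-2.6,2.85,0,0,0,0]
    - [0,0,0.5,0,0,-7.1]
  grip: 4

```text
clock: 2.97
tool_pos: [0.5133, 0.0427, 0.2413]
orientation: [-180.0, 0.2, -153.6]
force: [2.4, 0.1, 0.1]
opening: 0.0399
gripper_force: 0.0
```

```bash
python3 go.py .5098 .0370 .135 -130
```

```text
tool shift cm, turn z deg: [ 0.6  -0.35 10.63] -23.6
2.97 pos [0.5133 0.0427 0.2413] rpy [-1.7997e+02  1.7000e-01 -1.5363e+02] F [2.42 0.09 0.1 ] M [-0.038 -0.129  0.008] op 0.0399 gf 0.0 j1,6 [ 26.6 -90.3] t6 -6.337
```

Request:
play_rows:
  plan:
    - [0.6,-0.35,1.6,0,0,0]
    - [0,0,1.5,0,0,-6]
    - [0,0,1.5,0,0,-6]
    - [0,0,1,0,0,-6]
    - [0,0,0.5,0,0,-5.6]
    - [0,0,0.5,0,0,0]

```text
clock: 3.47
tool_pos: [0.5064, 0.0319, 0.1741]
orientation: [180.0, -0.0, -129.7]
force: [0.3, 0.8, 0.3]
opening: 0.04
gripper_force: 0.0
```

```bash
python3 go.py .5098 .0370 .135 -130
```

```text
tool shift cm, turn z deg: [-0.61  0.06  3.91] 0.3
3.47 pos [0.5064 0.0319 0.1741] rpy [ 1.7999e+02 -2.0000e-02 -1.2969e+02] F [0.29 0.83 0.27] M [ 0.008  0.001 -0.038] op 0.04 gf 0.0 j1,6 [ 25.8 -65.5] t6 1.812
```

Request:
play_rows:
  plan:
    - [-0.6,0.05,0.9,0,0,0]
    - [0,0,1,0,0,0]
    - [0,0,1,0,0,0]
    - [0,0,0.7,0,0,0]
    - [0,0,0.2,0,0,0]
    - [0,0,0,0,0,0]

```text
clock: 3.97
tool_pos: [0.5095, 0.0367, 0.1357]
orientation: [180.0, -0.1, -130.0]
force: [-0.5, -0.3, 0.7]
opening: 0.0398
gripper_force: 0.0
```

Request:
play_rows:
  plan:
    - [0,0,0,0,0,0]
    - [0,0,0,0,0,0]
    - [0,0,0,0,0,0]
    - [0,0,0,0,0,0]
    - [0,0,0,0,0,0]
  grip: 0

```text
clock: 4.38
tool_pos: [0.5102, 0.0369, 0.1369]
orientation: [-180.0, 0.0, -129.9]
force: [0.8, -0.8, 0.4]
opening: 0.0139
gripper_force: 29.9
```

```bash
python3 go.py .5098 .0370 .135 -130
```

```text
tool shift cm, turn z deg: [0.02 0.04 0.19] 0.1
4.38 pos [0.5102 0.0369 0.1369] rpy [-1.7998e+02  4.0000e-02 -1.2995e+02] F [ 0.81 -0.77  0.39] M [-0.295 -0.077 -0.018] op 0.0139 gf 29.9 j1,6 [ 26.2 -66.1] t6 0.024
```

Request:
play_rows:
  plan:
    - [0,0,0,0,0,5]
    - [0,0,0.05,0,0,5]
    - [0,0,0.05,0,0,5]
    - [0,0,0.05,0,0,5]
    - [0,0,0.05,0,0,5]
    - [0,0,0,0,0,0]

```text
clock: 4.88
tool_pos: [0.5103, 0.0368, 0.1352]
orientation: [-180.0, 0.0, -155.1]
force: [-0.1, -1.3, 4.7]
opening: 0.0135
gripper_force: 30.0
```

```bash
cat > feel.py <<'E'
import sys
from h import *
n=int(sys.argv[1]) if len(sys.argv)>1 else 5
L=[]
for i in range(n):
    o=get_obs();L.append([o["moment"][2],o["tau"][5],o["force"][2],o["moment"][0],o["moment"][1]])
    if i<n-1: snapshot("top")
L=np.array(L);print("Mz",L[:,0].round(3),"t6",L[:,1].round(3),"Fz",L[:,2].round(1))
print("mean Mz %.3f t6 %.3f"%tuple(L[:,:2].mean(0)),"F",o["force"].round(1),"M",o["moment"].round(2),"yaw",o["orientation"][2].round(2),"pos",o["tool_pos"].round(4),"op",round(o["opening"],4),"t",round(o["clock"],2),"j6",o["joint_pos"][5].round(0))
E
python3 feel.py 6
```

```text
Mz [0.28  0.289 0.272 0.3   0.279 0.273] t6 [-1.901 -1.253 -0.583 -0.365 -0.31  -0.298] Fz [4.7 5.1 5.7 5.3 5.9 5.7]
mean Mz 0.282 t6 -0.785 F [-0.2 -1.   5.7] M [-0.55  0.29  0.27] yaw -154.71 pos [0.5104 0.0368 0.1352] op 0.0138 t 5.13 j6 -91.0
```

Request:
play_rows:
  plan:
    - [0,0,0.05,0,0,5]
    - [0,0,0.05,0,0,5]
    - [0,0,0,0,0,0]

```text
clock: 5.38
tool_pos: [0.5104, 0.0367, 0.1342]
orientation: [-180.0, 0.1, -165.0]
force: [-0.7, -2.1, 6.1]
opening: 0.0136
gripper_force: 30.0
```

```bash
python3 feel.py 4
```

```text
Mz [0.24  0.33  0.295 0.248] t6 [-1.799 -1.013 -0.495 -0.341] Fz [6.1 4.9 5.2 5.5]
mean Mz 0.278 t6 -0.912 F [ 0.4 -2.3  5.5] M [-0.75  0.17  0.25] yaw -164.71 pos [0.5104 0.0367 0.1342] op 0.0135 t 5.53 j6 -101.0
```

Request:
play_rows:
  plan:
    - [0,0,0.05,0,0,5]
    - [0,0,0.05,0,0,5]
    - [0,0,0,0,0,0]

```text
clock: 5.78
tool_pos: [0.5104, 0.0366, 0.1332]
orientation: [-180.0, 0.1, -175.0]
force: [0.4, -2.2, 4.6]
opening: 0.0138
gripper_force: 30.0
```

```bash
python3 feel.py 4
```

```text
Mz [0.302 0.288 0.353 0.365] t6 [-1.801 -1.048 -0.481 -0.312] Fz [4.6 4.  5.  5. ]
mean Mz 0.327 t6 -0.911 F [-0.4 -2.7  5. ] M [-1.04 -0.07  0.36] yaw -174.73 pos [0.5104 0.0367 0.1332] op 0.0141 t 5.93 j6 -111.0
```

Request:
play_rows:
  plan:
    - [0,0,0.05,0,0,5]
    - [0,0,0.05,0,0,5]
    - [0,0,0,0,0,0]
    - [0,0,0,0,0,0]

```text
clock: 6.27
tool_pos: [0.5104, 0.0366, 0.1321]
orientation: [-180.0, 0.1, 175.2]
force: [0.6, -3.1, 5.7]
opening: 0.014
gripper_force: 30.0
```

```bash
python3 feel.py 6
```

```text
Mz [0.304 0.316 0.314 0.32  0.285 0.34 ] t6 [-0.615 -0.376 -0.315 -0.302 -0.299 -0.298] Fz [5.7 5.3 5.  4.9 4.7 5.2]
mean Mz 0.313 t6 -0.367 F [ 1.3 -3.1  5.2] M [-1.25 -0.1   0.34] yaw 175.27 pos [0.5104 0.0366 0.1321] op 0.0138 t 6.52 j6 -121.0
```

Request:
play_rows:
  plan:
    - [0,0,0.05,0,0,4]
    - [0,0,0.04,0,0,4]
    - [0,0,0,0,0,0]
    - [0,0,0,0,0,0]

```text
clock: 6.85
tool_pos: [0.5104, 0.0365, 0.1315]
orientation: [-180.0, 0.1, 167.2]
force: [-1.7, -4.0, 7.3]
opening: 0.0135
gripper_force: 30.0
```

```bash
python3 feel.py 6
```

```text
Mz [0.319 0.312 0.331 0.329 0.34  0.334] t6 [-0.583 -0.392 -0.343 -0.332 -0.33  -0.33 ] Fz [7.3 7.6 6.9 7.2 7.3 7.1]
mean Mz 0.327 t6 -0.385 F [-0.6 -2.7  7.1] M [-1.35  0.22  0.33] yaw 167.28 pos [0.5104 0.0365 0.1314] op 0.0137 t 7.1 j6 -129.0
```

Request:
play_rows:
  plan:
    - [0,0,0.04,0,0,4.5]
    - [0,0,0.04,0,0,4.5]
    - [0,0,0.03,0,0,4]
    - [0,0,0,0,0,0]
    - [0,0,0,0,0,0]
    - [0,0,0,0,0,0]

```text
clock: 7.6
tool_pos: [0.5104, 0.0364, 0.1305]
orientation: [-180.0, 0.1, 154.3]
force: [-1.4, -3.9, 8.7]
opening: 0.0136
gripper_force: 30.0
```

```bash
python3 feel.py 5
```

```text
Mz [0.405 0.336 0.329 0.421 0.411] t6 [-0.421 -0.403 -0.399 -0.398 -0.398] Fz [8.7 9.3 8.7 9.6 8.8]
mean Mz 0.381 t6 -0.404 F [-1.  -3.7  8.8] M [-1.55  0.33  0.41] yaw 154.29 pos [0.5104 0.0364 0.1305] op 0.014 t 7.8 j6 -142.0
```

Request:
play_rows:
  plan:
    - [0,0,0,0,0,0]
    - [0,0,0,0,0,0]
    - [0,0,0,0,0,0]
    - [0,0,-2.8,0,0,0]
    - [0,0,-2.8,0,0,0]
    - [-1.87,3.17,0,0,0,0]
    - [-1.87,3.17,0,0,0,0]
    - [-1.87,3.17,0,0,0,0]
    - [-1.87,3.17,0,0,0,0]
    - [-1.87,3.17,0,0,0,0]
    - [0,0,0,0,0,-7]
    - [0,0,0,0,0,-7]
    - [0,0,0,0,0,-7]
    - [0,0,0,0,0,-7]
    - [0,0,0,0,0,-7]
    - [0,0,0,0,0,-7]
    - [0,0,0,0,0,-7]
    - [0,0,0,0,0,-7]
    - [0,0,0,0,0,-7]
    - [0,0,0,0,0,-7]
  grip: 4

```text
clock: 9.47
tool_pos: [0.663, 0.1388, 0.1848]
orientation: [179.9, -0.0, -135.5]
force: [-1.0, -0.7, 0.6]
opening: 0.0401
gripper_force: 0.0
```

Request:
play_rows:
  plan:
    - [0,0,0,0,0,-7]
    - [0,0,0,0,0,-7]
    - [0,0,0,0,0,-7]
    - [0,0,0,0,0,-7]
    - [0,0,0,0,0,-3]
    - [0,0,0,0,0,0]
    - [0,0,0,0,0,0]

```text
clock: 10.05
tool_pos: [0.6631, 0.1387, 0.185]
orientation: [180.0, -0.0, -105.0]
force: [0.5, -0.0, -1.1]
opening: 0.04
gripper_force: 0.0
```

```bash
python3 go.py .6632 .1385 .134 -105
```

```text
tool shift cm, turn z deg: [ 0.01 -0.02  5.1 ] -0.0
10.05 pos [0.6631 0.1387 0.185 ] rpy [ 1.7995e+02 -1.0000e-02 -1.0503e+02] F [ 0.49 -0.01 -1.08] M [0.031 0.112 0.007] op 0.04 gf 0.0 j1,6 [ 28.2 -43.3] t6 0.368
```

Request:
play_rows:
  plan:
    - [0,0,1.5,0,0,0]
    - [0,0,1.5,0,0,0]
    - [0,0,1.3,0,0,0]
    - [0,0,0.8,0,0,0]
    - [0,0,0,0,0,0]

```text
clock: 10.47
tool_pos: [0.6622, 0.1382, 0.1323]
orientation: [179.8, -0.1, -105.0]
force: [-0.6, -0.0, 0.8]
opening: 0.0401
gripper_force: 0.0
```

Request:
play_rows:
  plan:
    - [0,0,0,0,0,0]
    - [0,0,0,0,0,0]
    - [0,0,0,0,0,0]
    - [0,0,0,0,0,0]
    - [0,0,0,0,0,0]
  grip: 0

```text
clock: 10.88
tool_pos: [0.6634, 0.1387, 0.1352]
orientation: [-180.0, 0.0, -105.0]
force: [-1.0, 1.9, 3.7]
opening: 0.0139
gripper_force: 29.9
```

Request:
play_rows:
  plan:
    - [0,0,0,0,0,5]
    - [0,0,0.05,0,0,5]
    - [0,0,0.05,0,0,5]
    - [0,0,0.05,0,0,5]
    - [0,0,0.05,0,0,5]
    - [0,0,0,0,0,0]
    - [0,0,0,0,0,0]
    - [0,0,0,0,0,0]

```text
clock: 11.55
tool_pos: [0.6637, 0.1386, 0.1335]
orientation: [-180.0, 0.1, -129.7]
force: [-0.8, 0.4, 5.4]
opening: 0.0139
gripper_force: 30.0
```

```bash
python3 feel.py 5
```

```text
Mz [0.295 0.321 0.283 0.285 0.302] t6 [-0.315 -0.299 -0.298 -0.298 -0.298] Fz [5.4 6.  5.7 6.  6.4]
mean Mz 0.297 t6 -0.302 F [-2.5  0.6  6.4] M [0.07 0.69 0.3 ] yaw -129.73 pos [0.6637 0.1386 0.1335] op 0.0139 t 11.75 j6 -68.0
```

Request:
play_rows:
  plan:
    - [0,0,0.05,0,0,5]
    - [0,0,0.05,0,0,5]
    - [0,0,0,0,0,0]
    - [0,0,0,0,0,0]
    - [0,0,0,0,0,0]

```text
clock: 12.17
tool_pos: [0.6638, 0.1386, 0.1325]
orientation: [-180.0, 0.1, -139.7]
force: [-1.1, -0.8, 5.9]
opening: 0.0141
gripper_force: 29.9
```

```bash
python3 feel.py 4
```

```text
Mz [0.274 0.269 0.27  0.32 ] t6 [-0.323 -0.3   -0.295 -0.294] Fz [5.9 6.6 5.8 5.9]
mean Mz 0.284 t6 -0.303 F [-2.5  0.3  5.9] M [-0.01  0.53  0.32] yaw -139.74 pos [0.6638 0.1386 0.1325] op 0.0135 t 12.32 j6 -78.0
```

Request:
play_rows:
  plan:
    - [0,0,0.05,0,0,5]
    - [0,0,0.05,0,0,5]
    - [0,0,0,0,0,0]
    - [0,0,0,0,0,0]
    - [0,0,0,0,0,0]
    - [0,0,0,0,0,0]

```text
clock: 12.82
tool_pos: [0.6639, 0.1385, 0.1317]
orientation: [-180.0, 0.1, -149.7]
force: [-0.6, 0.1, 5.5]
opening: 0.014
gripper_force: 30.0
```

```bash
python3 feel.py 2
```

```text
Mz [0.31  0.314] t6 [-0.339 -0.338] Fz [5.5 5.9]
mean Mz 0.312 t6 -0.339 F [-1.6 -0.2  5.9] M [-0.16  0.6   0.31] yaw -149.73 pos [0.6639 0.1385 0.1317] op 0.0138 t 12.87 j6 -88.0
```

Request:
play_rows:
  plan:
    - [0,0,0.05,0,0,5]
    - [0,0,0.05,0,0,5]
    - [0,0,0,0,0,0]
    - [0,0,0,0,0,0]
    - [0,0,0,0,0,0]
    - [0,0,0,0,0,0]

```text
clock: 13.37
tool_pos: [0.6639, 0.1384, 0.1309]
orientation: [-180.0, 0.1, -159.7]
force: [-1.6, -1.2, 8.1]
opening: 0.0139
gripper_force: 30.0
```

```bash
python3 feel.py 2
```

```text
Mz [0.372 0.381] t6 [-0.391 -0.389] Fz [8.1 8.1]
mean Mz 0.377 t6 -0.390 F [-1.  -1.3  8.1] M [-0.29  0.71  0.38] yaw -159.72 pos [0.6639 0.1384 0.1309] op 0.0142 t 13.42 j6 -98.0
```

Request:
play_rows:
  plan:
    - [0,0,0.02,0,0,2]
    - [0,0,0,0,0,0]
    - [0,0,0,0,0,0]
    - [0,0,0,0,0,0]

```text
clock: 13.75
tool_pos: [0.664, 0.1384, 0.1308]
orientation: [-180.0, 0.1, -161.7]
force: [-2.5, -1.1, 7.4]
opening: 0.0138
gripper_force: 30.0
```

Request:
play_rows:
  plan:
    - [0,0,0,0,0,0]
    - [0,0,0,0,0,0]
    - [0,0,0,0,0,0]
    - [0,0,-2.8,0,0,0]
    - [0,0,-2.8,0,0,0]
    - [1.63,-2.81,0,0,0,0]
    - [1.63,-2.81,0,0,0,0]
    - [1.63,-2.81,0,0,0,0]
    - [1.63,-2.81,0,0,0,0]
    - [0,0,0,0,0,-7]
    - [0,0,0,0,0,-7]
    - [0,0,0,0,0,-7]
    - [0,0,0,0,0,-7]
    - [0,0,0,0,0,-7]
    - [0,0,0,0,0,-7]
    - [0,0,0,0,0,-7]
    - [0,0,0,0,0,-7]
    - [0,0,0,0,0,-7]
    - [0,0,0,0,0,-7]
    - [0,0,0,0,0,-7]
  grip: 4

```text
clock: 15.42
tool_pos: [0.636, 0.0114, 0.1848]
orientation: [179.9, 0.0, -84.5]
force: [1.5, -0.2, 0.6]
opening: 0.0399
gripper_force: 0.0
```

Request:
play_rows:
  plan:
    - [0,0,0,0,0,-7]
    - [0,0,0,0,0,-7]
    - [0,0,0,0,0,-7]
    - [0,0,0,0,0,-7]
    - [0,0,0,0,0,-7]
    - [0,0,0,0,0,-7]
    - [0,0,0,0,0,-7]
    - [0,0,0,0,0,-7]
    - [0,0,0,0,0,-7]
    - [0,0,0,0,0,-7]
    - [0,0,0,0,0,-7]
    - [0,0,0,0,0,-3.7]
    - [0,0,0,0,0,0]
    - [0,0,0,0,0,0]

```text
clock: 16.58
tool_pos: [0.636, 0.0114, 0.185]
orientation: [180.0, 0.0, -4.3]
force: [-0.6, -0.2, -0.7]
opening: 0.0402
gripper_force: 0.0
```

```bash
python3 go.py .6375 .0111 .133 -4
```

```text
tool shift cm, turn z deg: [0.15 0.02 5.2 ] -0.3
16.58 pos [0.636  0.0114 0.185 ] rpy [ 1.80e+02  4.00e-02 -4.35e+00] F [-0.65 -0.16 -0.74] M [-0.087  0.153 -0.01 ] op 0.0402 gf 0.0 j1,6 [18.6 67.1] t6 0.433
```

Request:
play_rows:
  plan:
    - [0.15,0,1.5,0,0,0]
    - [0,0,1.5,0,0,0]
    - [0,0,1.3,0,0,0]
    - [0,0,0.9,0,0,0]
    - [0,0,0,0,0,0]

```text
clock: 17.0
tool_pos: [0.6365, 0.0111, 0.131]
orientation: [179.9, 0.2, -4.3]
force: [-1.1, -0.4, -0.9]
opening: 0.0399
gripper_force: 0.0
```

Request:
play_rows:
  plan:
    - [0,0,0,0,0,0]
    - [0,0,0,0,0,0]
    - [0,0,0,0,0,0]
    - [0,0,0,0,0,0]
    - [0,0,0,0,0,0]
  grip: 0

```text
clock: 17.42
tool_pos: [0.6379, 0.0107, 0.1342]
orientation: [180.0, -0.0, -4.2]
force: [2.1, -3.4, 2.3]
opening: 0.0139
gripper_force: 29.9
```

Request:
play_rows:
  plan:
    - [0,0,0,0,0,5]
    - [0,0,0.05,0,0,5]
    - [0,0,0.05,0,0,5]
    - [0,0,0.05,0,0,5]
    - [0,0,0.05,0,0,5]
    - [0,0,0,0,0,0]
    - [0,0,0,0,0,0]
    - [0,0,0,0,0,0]
    - [0,0,0,0,0,0]

```text
clock: 18.17
tool_pos: [0.6379, 0.0106, 0.1324]
orientation: [180.0, -0.1, -29.1]
force: [-2.2, -4.3, 6.5]
opening: 0.0141
gripper_force: 29.9
```

```bash
python3 feel.py 3
```

```text
Mz [0.293 0.364 0.289] t6 [-0.337 -0.335 -0.335] Fz [6.5 5.8 5.6]
mean Mz 0.315 t6 -0.336 F [-1.9 -3.7  5.6] M [-1.59  0.73  0.29] yaw -29.1 pos [0.6379 0.0105 0.1325] op 0.0142 t 18.27 j6 42.0
```

Request:
play_rows:
  plan:
    - [0,0,0.05,0,0,5]
    - [0,0,0.05,0,0,5]
    - [0,0,0,0,0,0]
    - [0,0,0,0,0,0]
    - [0,0,0,0,0,0]
    - [0,0,0,0,0,0]

```text
clock: 18.77
tool_pos: [0.6379, 0.0105, 0.1317]
orientation: [180.0, -0.1, -39.1]
force: [-2.3, -3.2, 6.5]
opening: 0.0139
gripper_force: 30.0
```

```bash
python3 feel.py 3
```

```text
Mz [0.335 0.383 0.367] t6 [-0.381 -0.38  -0.379] Fz [6.5 6.8 8. ]
mean Mz 0.362 t6 -0.380 F [-2.5 -3.8  8. ] M [-1.63  0.99  0.37] yaw -39.09 pos [0.6379 0.0105 0.1317] op 0.0142 t 18.87 j6 32.0
```

Request:
play_rows:
  plan:
    - [0,0,0.04,0,0,4]
    - [0,0,0,0,0,0]
    - [0,0,0,0,0,0]
    - [0,0,0,0,0,0]
    - [0,0,0,0,0,0]

```text
clock: 19.28
tool_pos: [0.6379, 0.0105, 0.1314]
orientation: [180.0, -0.1, -43.1]
force: [-2.6, -3.4, 7.3]
opening: 0.0142
gripper_force: 30.0
```

```bash
python3 feel.py 1
```

```text
Mz [0.426] t6 [-0.41] Fz [7.3]
mean Mz 0.426 t6 -0.410 F [-2.6 -3.4  7.3] M [-1.65  1.14  0.43] yaw -43.08 pos [0.6379 0.0105 0.1314] op 0.0142 t 19.28 j6 28.0
```

Request:
play_rows:
  plan:
    - [0,0,0,0,0,0]
    - [0,0,0,0,0,0]
    - [0,0,0,0,0,0]
    - [0,0,-2.8,0,0,0]
    - [0,0,-2.8,0,0,0]
    - [-3.59,-0.85,0,0,0,0]
    - [-3.59,-0.85,0,0,0,0]
    - [-3.59,-0.85,0,0,0,0]
    - [-3.59,-0.85,0,0,0,0]
    - [-3.59,-0.85,0,0,0,0]
    - [0,0,0,0,0,-7]
    - [0,0,0,0,0,-7]
    - [0,0,0,0,0,-7]
    - [0,0,0,0,0,-7]
    - [0,0,0,0,0,-7]
    - [0,0,0,0,0,-7]
    - [0,0,0,0,0,-7]
    - [0,0,0,0,0,-7]
    - [0,0,0,0,0,-7]
    - [0,0,0,0,0,-7]
  grip: 4

```text
clock: 20.95
tool_pos: [0.5359, 0.1657, 0.1857]
orientation: [-180.0, 0.0, 27.1]
force: [-0.3, 0.1, -0.6]
opening: 0.0401
gripper_force: 0.0
```

Request:
play_rows:
  plan:
    - [0,0,0,0,0,-3]
    - [0,0,0,0,0,0]
    - [0,0,0,0,0,0]

```text
clock: 21.2
tool_pos: [0.5359, 0.1655, 0.1858]
orientation: [-180.0, 0.0, 29.7]
force: [0.4, 0.2, -0.5]
opening: 0.0402
gripper_force: 0.0
```

```bash
python3 go.py .5357 .1644 .134 30
```

```text
tool shift cm, turn z deg: [-0.08  0.09  5.18] -0.3
21.2 pos [0.5359 0.1655 0.1858] rpy [-179.98    0.     29.66] F [ 0.41  0.15 -0.46] M [-0.135  0.116  0.028] op 0.0402 gf 0.0 j1,6 [37.1 82.5] t6 0.364
```

Request:
play_rows:
  plan:
    - [-0.1,0.1,1.5,0,0,0]
    - [0,0,1.5,0,0,0]
    - [0,0,1.3,0,0,0]
    - [0,0,0.8,0,0,0]
    - [0,0,0,0,0,0]

```text
clock: 21.62
tool_pos: [0.5347, 0.1634, 0.1332]
orientation: [-180.0, 0.2, 29.7]
force: [-0.8, 0.5, -0.0]
opening: 0.0401
gripper_force: 0.0
```

Request:
play_rows:
  plan:
    - [0,0,0,0,0,0]
    - [0,0,0,0,0,0]
    - [0,0,0,0,0,0]
    - [0,0,0,0,0,0]
    - [0,0,0,0,0,0]
  grip: 0

```text
clock: 22.03
tool_pos: [0.536, 0.1641, 0.1356]
orientation: [-180.0, -0.1, 29.8]
force: [0.6, 0.1, 0.6]
opening: 0.0142
gripper_force: 29.8
```

Request:
play_rows:
  plan:
    - [0,0,0,0,0,5]
    - [0,0,0.05,0,0,5]
    - [0,0,0.05,0,0,5]
    - [0,0,0.05,0,0,5]
    - [0,0,0.05,0,0,5]
    - [0,0,0,0,0,0]
    - [0,0,0,0,0,0]
    - [0,0,0,0,0,0]
    - [0,0,0,0,0,0]

```text
clock: 22.78
tool_pos: [0.5361, 0.164, 0.1338]
orientation: [-180.0, -0.1, 5.0]
force: [-2.2, -0.7, 5.4]
opening: 0.0141
gripper_force: 29.9
```

```bash
python3 feel.py 2
```

```text
Mz [0.288 0.328] t6 [-0.299 -0.297] Fz [5.4 6.2]
mean Mz 0.308 t6 -0.298 F [-0.9 -0.5  6.2] M [-0.31  0.69  0.33] yaw 4.98 pos [0.5361 0.164  0.1337] op 0.0141 t 22.83 j6 58.0
```

Request:
play_rows:
  plan:
    - [0,0,0.05,0,0,5]
    - [0,0,0.05,0,0,5]
    - [0,0,0,0,0,0]
    - [0,0,0,0,0,0]
    - [0,0,0,0,0,0]
    - [0,0,0,0,0,0]

```text
clock: 23.33
tool_pos: [0.5361, 0.164, 0.1327]
orientation: [-180.0, -0.1, -5.0]
force: [-1.2, -0.4, 5.3]
opening: 0.0134
gripper_force: 29.9
```

```bash
python3 feel.py 2
```

```text
Mz [0.29  0.264] t6 [-0.298 -0.296] Fz [5.3 5.7]
mean Mz 0.277 t6 -0.297 F [-2.3 -0.9  5.7] M [-0.33  0.61  0.26] yaw -5.02 pos [0.5361 0.164  0.1327] op 0.0142 t 23.38 j6 48.0
```

Request:
play_rows:
  plan:
    - [0,0,0.05,0,0,5]
    - [0,0,0.05,0,0,5]
    - [0,0,0,0,0,0]
    - [0,0,0,0,0,0]
    - [0,0,0,0,0,0]
    - [0,0,0,0,0,0]

```text
clock: 23.88
tool_pos: [0.5361, 0.1639, 0.1319]
orientation: [-180.0, -0.1, -15.0]
force: [-1.6, -1.2, 7.4]
opening: 0.0137
gripper_force: 29.9
```

```bash
python3 feel.py 1
```

```text
Mz [0.314] t6 [-0.339] Fz [7.4]
mean Mz 0.314 t6 -0.339 F [-1.6 -1.2  7.4] M [-0.43  0.92  0.31] yaw -15.01 pos [0.5361 0.1639 0.1319] op 0.0137 t 23.88 j6 38.0
```

Request:
play_rows:
  plan:
    - [0,0,0.05,0,0,5]
    - [0,0,0.05,0,0,5]
    - [0,0,0,0,0,0]
    - [0,0,0,0,0,0]
    - [0,0,0,0,0,0]
    - [0,0,0,0,0,0]

```text
clock: 24.38
tool_pos: [0.5361, 0.1639, 0.1311]
orientation: [-180.0, -0.1, -25.0]
force: [-2.5, 0.0, 9.6]
opening: 0.0139
gripper_force: 29.9
```

```bash
python3 feel.py 1
```

```text
Mz [0.35] t6 [-0.388] Fz [9.6]
mean Mz 0.350 t6 -0.388 F [-2.5  0.   9.6] M [-0.5   1.2   0.35] yaw -25.0 pos [0.5361 0.1639 0.1311] op 0.0139 t 24.38 j6 28.0
```

Request:
play_rows:
  plan:
    - [0,0,0.03,0,0,3]
    - [0,0,0,0,0,0]
    - [0,0,0,0,0,0]
    - [0,0,0,0,0,0]
    - [0,0,0,0,0,0]

```text
clock: 24.8
tool_pos: [0.5361, 0.1639, 0.1309]
orientation: [-180.0, -0.1, -28.0]
force: [-3.7, -0.9, 9.4]
opening: 0.0137
gripper_force: 30.0
```

```bash
python3 feel.py 1
```

```text
Mz [0.397] t6 [-0.412] Fz [9.4]
mean Mz 0.397 t6 -0.412 F [-3.7 -0.9  9.4] M [-0.53  1.29  0.4 ] yaw -28.0 pos [0.5361 0.1639 0.1309] op 0.0137 t 24.8 j6 25.0
```

Request:
play_rows:
  plan:
    - [0,0,0,0,0,0]
    - [0,0,0,0,0,0]
    - [0,0,0,0,0,0]
    - [0,0,-2.8,0,0,0]
    - [0,0,-2.8,0,0,0]
  grip: 4

```text
clock: 25.22
tool_pos: [0.5345, 0.1632, 0.1844]
orientation: [179.8, 0.1, -28.2]
force: [1.3, -0.3, 0.5]
opening: 0.0383
gripper_force: 0.0
```

```bash
python3 - <<'E'
from h import *
for c in("top","side"):
    s=snapshot(c);uv=proj(s,[.586,.0875,.13])[0].astype(int);cr=s["frame"][uv[1]-62:uv[1]+62,uv[0]-62:uv[0]+62]
    cv2.imwrite(f"pics/{c}2.png",cv2.resize(cr[:,:,::-1],None,fx=4.8,fy=4.8,interpolation=cv2.INTER_CUBIC))
a=cv2.hconcat([cv2.imread("pics/top2.png"),cv2.imread("pics/side2.png")]);cv2.imwrite("pics/both2.png",cv2.resize(a,(800,400)))
E
```

```text
(no output)
```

View pics/both2.png

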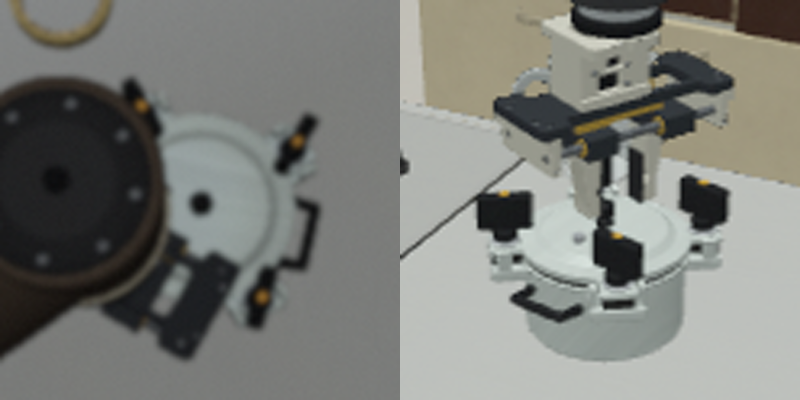

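Request:
play_rows:
  plan:
    - [0.92,3.11,0,0,0,0]
    - [0.92,3.11,0,0,0,0]
    - [0.92,3.11,0,0,0,0]
    - [0.92,3.11,0,0,0,0]
    - [0,0,0,0,0,-6]
    - [0,0,0,0,0,-6]
    - [0,0,0,0,0,0]
    - [0,0,0,0,0,0]

```text
clock: 25.98
tool_pos: [0.5092, 0.0368, 0.1854]
orientation: [-180.0, 0.0, -16.4]
force: [-0.0, 0.5, 0.6]
opening: 0.0401
gripper_force: 0.0
```

```bash
python3 go.py .5103 .0367 .1305 -16
```

```text
tool shift cm, turn z deg: [ 0.11 -0.02  5.49] -0.4
25.98 pos [0.5092 0.0368 0.1854] rpy [-1.80e+02  1.00e-02 -1.64e+01] F [-0.05  0.45  0.64] M [0.013 0.152 0.02 ] op 0.0401 gf 0.0 j1,6 [26.2 47.4] t6 0.631
```

Request:
play_rows:
  plan:
    - [0.1,0,1.5,0,0,0]
    - [0,0,1.5,0,0,0]
    - [0,0,1.3,0,0,0]
    - [0,0,1.1,0,0,0]
    - [0,0,0,0,0,0]

```text
clock: 26.4
tool_pos: [0.5088, 0.0366, 0.1292]
orientation: [179.9, 0.2, -16.4]
force: [-1.1, 0.4, 0.2]
opening: 0.0401
gripper_force: 0.0
```

Request:
play_rows:
  plan:
    - [0,0,0,0,0,0]
    - [0,0,0,0,0,0]
    - [0,0,0,0,0,0]
    - [0,0,0,0,0,0]
    - [0,0,0,0,0,0]
  grip: 0

```text
clock: 26.82
tool_pos: [0.5103, 0.0364, 0.1323]
orientation: [180.0, -0.0, -16.2]
force: [0.9, -1.8, 3.6]
opening: 0.0138
gripper_force: 29.8
```

```bash
python3 feel.py 2
```

```text
Mz [0.027 0.059] t6 [-0.073 -0.077] Fz [3.6 2.7]
mean Mz 0.043 t6 -0.075 F [-1.3 -1.6  2.7] M [-0.57  0.45  0.06] yaw -16.24 pos [0.5104 0.0364 0.1323] op 0.0139 t 26.87 j6 48.0
```

Request:
play_rows:
  plan:
    - [0,0,0,0,0,5]
    - [0,0,0,0,0,5]
    - [0,0,0.04,0,0,4]
    - [0,0,0,0,0,0]
    - [0,0,0,0,0,0]
    - [0,0,0,0,0,0]
    - [0,0,0,0,0,0]

```text
clock: 27.45
tool_pos: [0.5104, 0.0363, 0.1321]
orientation: [180.0, -0.0, -30.2]
force: [-1.7, -2.3, 4.8]
opening: 0.014
gripper_force: 30.0
```

```bash
python3 feel.py 2
```

```text
Mz [0.473 0.34 ] t6 [-0.426 -0.425] Fz [4.8 6. ]
mean Mz 0.407 t6 -0.426 F [-0.7 -1.5  6. ] M [-0.81  0.78  0.34] yaw -30.2 pos [0.5104 0.0363 0.132 ] op 0.0139 t 27.5 j6 34.0
```

Request:
play_rows:
  plan:
    - [0,0,0.04,0,0,4]
    - [0,0,0.04,0,0,4]
    - [0,0,0.04,0,0,4]
    - [0,0,0,0,0,0]
    - [0,0,0,0,0,0]
    - [0,0,0,0,0,0]
    - [0,0,0,0,0,0]

```text
clock: 28.08
tool_pos: [0.5103, 0.0363, 0.1311]
orientation: [-180.0, -0.1, -42.2]
force: [-2.5, -1.9, 7.4]
opening: 0.0143
gripper_force: 30.1
```

```bash
python3 feel.py 2
```

```text
Mz [0.527 0.492] t6 [-0.485 -0.484] Fz [7.4 8.9]
mean Mz 0.510 t6 -0.485 F [-2.8 -2.8  8.9] M [-0.81  1.23  0.49] yaw -42.19 pos [0.5103 0.0363 0.1311] op 0.0142 t 28.13 j6 22.0
```

Request:
play_rows:
  plan:
    - [0,0,0.04,0,0,4]
    - [0,0,0.04,0,0,4]
    - [0,0,0,0,0,0]
    - [0,0,0,0,0,0]
    - [0,0,0,0,0,0]
    - [0,0,0,0,0,0]

```text
clock: 28.63
tool_pos: [0.5103, 0.0362, 0.1305]
orientation: [-180.0, -0.1, -50.2]
force: [-4.6, -2.0, 9.5]
opening: 0.0139
gripper_force: 30.2
```

```bash
python3 feel.py 2
```

```text
Mz [0.509 0.564] t6 [-0.53  -0.528] Fz [ 9.5 10.3]
mean Mz 0.536 t6 -0.529 F [-4.1 -1.  10.3] M [-0.84  1.56  0.56] yaw -50.18 pos [0.5104 0.0362 0.1305] op 0.0143 t 28.68 j6 14.0
```

Request:
play_rows:
  plan:
    - [0,0,0.04,0,0,4]
    - [0,0,0,0,0,0]
    - [0,0,0,0,0,0]
    - [0,0,0,0,0,0]
    - [0,0,0,0,0,0]

```text
clock: 29.1
tool_pos: [0.5103, 0.0362, 0.1302]
orientation: [-180.0, -0.1, -54.2]
force: [-4.5, -2.3, 10.4]
opening: 0.0144
gripper_force: 30.2
```

```bash
python3 feel.py 1
```

```text
Mz [0.539] t6 [-0.535] Fz [10.4]
mean Mz 0.539 t6 -0.535 F [-4.5 -2.3 10.4] M [-0.76  1.63  0.54] yaw -54.18 pos [0.5103 0.0362 0.1302] op 0.0144 t 29.1 j6 10.0
```

Request:
play_rows:
  plan:
    - [0,0,0,0,0,0]
    - [0,0,0,0,0,0]
    - [0,0,0,0,0,0]
    - [0,0,-2.8,0,0,0]
    - [0,0,-2.8,0,0,0]
    - [0.14,-3.69,0,0,0,0]
    - [0.14,-3.69,0,0,0,0]
    - [0.14,-3.69,0,0,0,0]
    - [0.14,-3.69,0,0,0,0]
    - [0.14,-3.69,0,0,0,0]
    - [0,0,0,0,0,-7]
    - [0,0,0,0,0,-7]
    - [0,0,0,0,0,-7]
    - [0,0,0,0,0,-7]
    - [0,0,0,0,0,-7]
    - [0,0,0,0,0,-7]
    - [0,0,0,0,0,-7]
    - [0,0,0,0,0,-7]
    - [0,0,0,0,0,-7]
    - [0,0,0,0,0,-7]
  grip: 4

```text
clock: 30.77
tool_pos: [0.664, 0.139, 0.1844]
orientation: [-180.0, 0.0, 16.1]
force: [-0.5, -0.0, 0.3]
opening: 0.0401
gripper_force: 0.0
```

Request:
play_rows:
  plan:
    - [0,0,0,0,0,-7]
    - [0,0,0,0,0,-7]
    - [0,0,0,0,0,0]
    - [0,0,0,0,0,0]

```text
clock: 31.1
tool_pos: [0.664, 0.1389, 0.1846]
orientation: [-180.0, 0.0, 29.5]
force: [-0.5, -0.6, 0.6]
opening: 0.0401
gripper_force: 0.0
```

```bash
python3 go.py .6638 .1385 .1308 30
```

```text
tool shift cm, turn z deg: [-0.04  0.03  5.38] -0.5
31.1 pos [0.664  0.1389 0.1846] rpy [-1.7998e+02  1.0000e-02  2.9530e+01] F [-0.49 -0.58  0.57] M [-0.143  0.08   0.029] op 0.0401 gf 0.0 j1,6 [28.2 91.3] t6 0.744
```

Request:
play_rows:
  plan:
    - [0,0,1.5,0,0,0]
    - [0,0,1.5,0,0,0]
    - [0,0,1.3,0,0,0]
    - [0,0,1.0,0,0,0]
    - [0,0,0,0,0,0]

```text
clock: 31.52
tool_pos: [0.6628, 0.1384, 0.1292]
orientation: [-180.0, 0.2, 29.6]
force: [-0.7, 1.0, -0.5]
opening: 0.0401
gripper_force: 0.0
```

Request:
play_rows:
  plan:
    - [0,0,0,0,0,0]
    - [0,0,0,0,0,0]
    - [0,0,0,0,0,0]
    - [0,0,0,0,0,0]
    - [0,0,0,0,0,0]
  grip: 0

```text
clock: 31.93
tool_pos: [0.6644, 0.1388, 0.1327]
orientation: [180.0, -0.1, 29.7]
force: [0.2, -1.1, 1.6]
opening: 0.0139
gripper_force: 29.8
```

Request:
play_rows:
  plan:
    - [0,0,0,0,0,5]
    - [0,0,0,0,0,5]
    - [0,0,0.04,0,0,4]
    - [0,0,0,0,0,0]
    - [0,0,0,0,0,0]
    - [0,0,0,0,0,0]
    - [0,0,0,0,0,0]

```text
clock: 32.52
tool_pos: [0.6646, 0.1386, 0.1325]
orientation: [180.0, -0.1, 15.9]
force: [-0.5, -1.6, 6.3]
opening: 0.0143
gripper_force: 30.0
```

```bash
python3 feel.py 2
```

```text
Mz [0.441 0.434] t6 [-0.427 -0.431] Fz [6.3 5.7]
mean Mz 0.437 t6 -0.429 F [ 0.4 -2.3  5.7] M [-0.8   0.29  0.43] yaw 15.92 pos [0.6645 0.1386 0.1325] op 0.0141 t 32.57 j6 78.0
```

Request:
play_rows:
  plan:
    - [0,0,0.04,0,0,4]
    - [0,0,0.04,0,0,4]
    - [0,0,0.04,0,0,4]
    - [0,0,0,0,0,0]
    - [0,0,0,0,0,0]
    - [0,0,0,0,0,0]
    - [0,0,0,0,0,0]

```text
clock: 33.15
tool_pos: [0.6646, 0.1383, 0.1315]
orientation: [180.0, -0.1, 3.9]
force: [-1.4, -2.9, 7.8]
opening: 0.0138
gripper_force: 30.1
```

```bash
python3 feel.py 2
```

```text
Mz [0.508 0.444] t6 [-0.494 -0.492] Fz [7.8 7.3]
mean Mz 0.476 t6 -0.493 F [-0.9 -2.3  7.3] M [-1.22  0.45  0.44] yaw 3.93 pos [0.6646 0.1384 0.1315] op 0.014 t 33.2 j6 66.0
```

Request:
play_rows:
  plan:
    - [0,0,0.04,0,0,4]
    - [0,0,0.04,0,0,4]
    - [0,0,0.02,0,0,2]
    - [0,0,0,0,0,0]
    - [0,0,0,0,0,0]
    - [0,0,0,0,0,0]
    - [0,0,0,0,0,0]

```text
clock: 33.78
tool_pos: [0.6646, 0.1382, 0.1308]
orientation: [180.0, -0.1, -6.1]
force: [-0.6, -3.1, 8.7]
opening: 0.0138
gripper_force: 30.3
```

```bash
python3 feel.py 2
```

```text
Mz [0.534 0.521] t6 [-0.538 -0.537] Fz [8.7 9. ]
mean Mz 0.527 t6 -0.537 F [-1.1 -3.   9. ] M [-1.44  0.67  0.52] yaw -6.07 pos [0.6646 0.1382 0.1308] op 0.0139 t 33.83 j6 56.0
```

Good. On to D.

Request:
play_rows:
  plan:
    - [0,0,0,0,0,0]
    - [0,0,0,0,0,0]
    - [0,0,0,0,0,0]
    - [0,0,-2.8,0,0,0]
    - [0,0,-2.8,0,0,0]
    - [-0.33,3.25,0,0,0,0]
    - [-0.33,3.25,0,0,0,0]
    - [-0.33,3.25,0,0,0,0]
    - [-0.33,3.25,0,0,0,0]
    - [0,0,0,0,0,6.2]
    - [0,0,0,0,0,6.2]
    - [0,0,0,0,0,6.2]
    - [0,0,0,0,0,6.2]
    - [0,0,0,0,0,0]
    - [0,0,0,0,0,0]
  grip: 4

```text
clock: 35.08
tool_pos: [0.6365, 0.0111, 0.1847]
orientation: [180.0, 0.1, -30.8]
force: [0.8, -0.0, 0.3]
opening: 0.0401
gripper_force: 0.0
```

```bash
python3 go.py .6379 .0107 .1312 -31
```

```text
tool shift cm, turn z deg: [ 0.15 -0.04  5.35] 0.2
35.08 pos [0.6365 0.0111 0.1847] rpy [ 1.7999e+02  5.0000e-02 -3.0830e+01] F [ 0.82 -0.01  0.3 ] M [-0.054  0.128  0.037] op 0.0401 gf 0.0 j1,6 [18.5 40.7] t6 -0.635
```

Request:
play_rows:
  plan:
    - [0.15,0,1.5,0,0,0]
    - [0,0,1.5,0,0,0]
    - [0,0,1.3,0,0,0]
    - [0,0,1.0,0,0,0]
    - [0,0,0,0,0,0]

```text
clock: 35.5
tool_pos: [0.6366, 0.0101, 0.1296]
orientation: [179.9, 0.2, -30.9]
force: [-0.4, -0.0, -0.4]
opening: 0.04
gripper_force: 0.0
```

Request:
play_rows:
  plan:
    - [0,0,0,0,0,0]
    - [0,0,0,0,0,0]
    - [0,0,0,0,0,0]
    - [0,0,0,0,0,0]
    - [0,0,0,0,0,0]
  grip: 0

```text
clock: 35.92
tool_pos: [0.6383, 0.0101, 0.133]
orientation: [-180.0, -0.0, -31.0]
force: [0.7, -1.2, 2.7]
opening: 0.014
gripper_force: 29.9
```

Request:
play_rows:
  plan:
    - [0,0,0,0,0,5]
    - [0,0,0,0,0,5]
    - [0,0,0.04,0,0,4]
    - [0,0,0,0,0,0]
    - [0,0,0,0,0,0]
    - [0,0,0,0,0,0]
    - [0,0,0,0,0,0]

```text
clock: 36.5
tool_pos: [0.6382, 0.0099, 0.1328]
orientation: [-180.0, -0.0, -44.8]
force: [-2.3, -1.8, 6.8]
opening: 0.0137
gripper_force: 30.0
```

```bash
python3 feel.py 2
```

```text
Mz [0.425 0.367] t6 [-0.426 -0.423] Fz [6.8 5.4]
mean Mz 0.396 t6 -0.424 F [-1.1 -1.   5.4] M [-0.48  1.    0.37] yaw -44.83 pos [0.6382 0.0099 0.1328] op 0.0142 t 36.55 j6 27.0
```

Request:
play_rows:
  plan:
    - [0,0,0.04,0,0,4]
    - [0,0,0.04,0,0,4]
    - [0,0,0.04,0,0,4]
    - [0,0,0,0,0,0]
    - [0,0,0,0,0,0]
    - [0,0,0,0,0,0]
    - [0,0,0,0,0,0]

```text
clock: 37.13
tool_pos: [0.6381, 0.0098, 0.1319]
orientation: [-180.0, -0.0, -56.8]
force: [-3.2, -1.3, 8.7]
opening: 0.014
gripper_force: 30.1
```

```bash
python3 feel.py 2
```

```text
Mz [0.489 0.489] t6 [-0.482 -0.48 ] Fz [8.7 7.6]
mean Mz 0.489 t6 -0.481 F [-3.3 -1.3  7.6] M [-0.61  1.4   0.49] yaw -56.82 pos [0.6381 0.0098 0.1319] op 0.0139 t 37.18 j6 15.0
```

Request:
play_rows:
  plan:
    - [0,0,0.04,0,0,4]
    - [0,0,0.04,0,0,4]
    - [0,0,0.04,0,0,4]
    - [0,0,0,0,0,0]
    - [0,0,0,0,0,0]
    - [0,0,0,0,0,0]
    - [0,0,0,0,0,0]

```text
clock: 37.77
tool_pos: [0.638, 0.0097, 0.131]
orientation: [-180.0, -0.1, -68.8]
force: [-4.7, -1.4, 10.6]
opening: 0.0142
gripper_force: 30.2
```

```bash
python3 feel.py 2
```

```text
Mz [0.57  0.562] t6 [-0.533 -0.531] Fz [10.6  9.3]
mean Mz 0.566 t6 -0.532 F [-3.9 -1.5  9.3] M [-0.56  1.92  0.56] yaw -68.81 pos [0.638  0.0097 0.131 ] op 0.0142 t 37.82 j6 3.0
```

Request:
play_rows:
  plan:
    - [0,0,0,0,0,0]
    - [0,0,0,0,0,0]
    - [0,0,0,0,0,0]
    - [0,0,-2.8,0,0,0]
    - [0,0,-2.8,0,0,0]
    - [-3.61,0.79,0,0,0,0]
    - [-3.61,0.79,0,0,0,0]
    - [-3.61,0.79,0,0,0,0]
    - [-3.61,0.79,0,0,0,0]
    - [-3.61,0.79,0,0,0,0]
    - [0,0,0,0,0,-6.5]
    - [0,0,0,0,0,-6.5]
    - [0,0,0,0,0,-6.5]
    - [0,0,0,0,0,-6.5]
    - [0,0,0,0,0,-6.5]
    - [0,0,0,0,0,-6.5]
    - [0,0,0,0,0,-6.5]
    - [0,0,0,0,0,-6.5]
    - [0,0,0,0,0,0]
    - [0,0,0,0,0,0]
  grip: 4

```text
clock: 39.48
tool_pos: [0.5365, 0.1647, 0.1852]
orientation: [-180.0, 0.0, -17.2]
force: [-0.2, -0.0, 0.1]
opening: 0.0403
gripper_force: 0.0
```

```bash
python3 go.py .5361 .1639 .1308 -17
```

```text
tool shift cm, turn z deg: [-0.02  0.09  5.44] -0.2
39.48 pos [0.5365 0.1647 0.1852] rpy [-1.7999e+02  2.0000e-02 -1.7210e+01] F [-0.25 -0.01  0.1 ] M [-0.027  0.089 -0.003] op 0.0403 gf 0.0 j1,6 [37.  35.8] t6 0.694
```

Request:
play_rows:
  plan:
    - [0,0.1,1.5,0,0,0]
    - [0,0,1.5,0,0,0]
    - [0,0,1.3,0,0,0]
    - [0,0,1.0,0,0,0]
    - [0,0,0,0,0,0]

```text
clock: 39.9
tool_pos: [0.5352, 0.163, 0.1302]
orientation: [179.9, 0.1, -17.2]
force: [-0.2, 0.5, 0.2]
opening: 0.0401
gripper_force: 0.0
```

Request:
play_rows:
  plan:
    - [0,0,0,0,0,0]
    - [0,0,0,0,0,0]
    - [0,0,0,0,0,0]
    - [0,0,0,0,0,0]
    - [0,0,0,0,0,0]
  grip: 0

```text
clock: 40.32
tool_pos: [0.5366, 0.1637, 0.1331]
orientation: [-180.0, -0.0, -17.1]
force: [1.1, -0.7, 2.8]
opening: 0.0138
gripper_force: 29.6
```

Request:
play_rows:
  plan:
    - [0,0,0,0,0,5]
    - [0,0,0,0,0,5]
    - [0,0,0.04,0,0,4]
    - [0,0,0,0,0,0]
    - [0,0,0,0,0,0]
    - [0,0,0,0,0,0]
    - [0,0,0,0,0,0]

```text
clock: 40.9
tool_pos: [0.5365, 0.1636, 0.1329]
orientation: [-180.0, -0.0, -30.9]
force: [-1.0, 0.0, 6.5]
opening: 0.0137
gripper_force: 30.0
```

```bash
python3 feel.py 2
```

```text
Mz [0.408 0.423] t6 [-0.438 -0.435] Fz [6.5 6.4]
mean Mz 0.416 t6 -0.436 F [-1.6 -0.8  6.4] M [-0.44  0.99  0.42] yaw -30.93 pos [0.5365 0.1636 0.1329] op 0.0141 t 40.95 j6 22.0
```

Request:
play_rows:
  plan:
    - [0,0,0.04,0,0,4]
    - [0,0,0.04,0,0,4]
    - [0,0,0.04,0,0,4]
    - [0,0,0,0,0,0]
    - [0,0,0,0,0,0]
    - [0,0,0,0,0,0]
    - [0,0,0,0,0,0]

```text
clock: 41.53
tool_pos: [0.5365, 0.1635, 0.132]
orientation: [-180.0, -0.0, -42.9]
force: [-3.3, -2.3, 8.4]
opening: 0.0143
gripper_force: 30.1
```

```bash
python3 feel.py 2
```

```text
Mz [0.451 0.462] t6 [-0.501 -0.5  ] Fz [8.4 9.3]
mean Mz 0.456 t6 -0.501 F [-3.1 -0.5  9.3] M [-0.59  1.39  0.46] yaw -42.91 pos [0.5365 0.1635 0.132 ] op 0.0142 t 41.58 j6 10.0
```

Request:
play_rows:
  plan:
    - [0,0,0.04,0,0,4]
    - [0,0,0.04,0,0,4]
    - [0,0,0.01,0,0,1]
    - [0,0,0,0,0,0]
    - [0,0,0,0,0,0]
    - [0,0,0,0,0,0]
    - [0,0,0,0,0,0]

```text
clock: 42.17
tool_pos: [0.5364, 0.1634, 0.1313]
orientation: [-180.0, -0.0, -51.9]
force: [-4.3, -1.5, 11.0]
opening: 0.0142
gripper_force: 30.2
```

```bash
python3 feel.py 2
```

```text
Mz [0.499 0.546] t6 [-0.53  -0.529] Fz [11.  10.2]
mean Mz 0.522 t6 -0.529 F [-4.5 -1.9 10.2] M [-0.74  1.69  0.55] yaw -51.91 pos [0.5364 0.1634 0.1313] op 0.0142 t 42.22 j6 1.0
```

Request:
play_rows:
  plan:
    - [0,0,0,0,0,0]
    - [0,0,0,0,0,0]
    - [0,0,0,0,0,0]
    - [0,0,-2.8,0,0,0]
    - [0,0,-2.8,0,0,0]
    - [2.1,2.48,0,0,0,0]
    - [2.1,2.48,0,0,0,0]
    - [2.1,2.48,0,0,0,0]
    - [2.1,2.48,0,0,0,0]
    - [0,0,0,0,0,-6.5]
    - [0,0,0,0,0,-6.5]
    - [0,0,0,0,0,0]
    - [0,0,0,0,0,0]
  grip: 4

```text
clock: 43.3
tool_pos: [0.5098, 0.0364, 0.1859]
orientation: [-180.0, 0.0, -39.2]
force: [-0.2, 0.9, -0.7]
opening: 0.0404
gripper_force: 0.0
```

```bash
python3 go.py .5103 .0363 .1302 -39
```

```text
tool shift cm, turn z deg: [ 0.05 -0.02  5.57] -0.2
43.3 pos [0.5098 0.0364 0.1859] rpy [-1.7999e+02  1.0000e-02 -3.9250e+01] F [-0.16  0.95 -0.68] M [-0.044  0.122  0.014] op 0.0404 gf 0.0 j1,6 [26.1 24.6] t6 0.682
```

Request:
play_rows:
  plan:
    - [0,0,1.5,0,0,0]
    - [0,0,1.5,0,0,0]
    - [0,0,1.3,0,0,0]
    - [0,0,1.1,0,0,0]
    - [0,0,0,0,0,0]

```text
clock: 43.72
tool_pos: [0.5085, 0.0364, 0.1296]
orientation: [179.8, 0.1, -39.2]
force: [0.2, 0.5, -0.8]
opening: 0.0397
gripper_force: 0.0
```

Request:
play_rows:
  plan:
    - [0,0,0,0,0,0]
    - [0,0,0,0,0,0]
    - [0,0,0,0,0,0]
    - [0,0,0,0,0,0]
    - [0,0,0,0,0,0]
  grip: 0

```text
clock: 44.13
tool_pos: [0.5099, 0.0365, 0.1326]
orientation: [-180.0, -0.0, -39.1]
force: [0.1, 0.6, 3.2]
opening: 0.0135
gripper_force: 29.7
```

```bash
python3 feel.py 2
```

```text
Mz [0.069 0.081] t6 [-0.074 -0.078] Fz [3.2 3. ]
mean Mz 0.075 t6 -0.076 F [-2.   0.4  3. ] M [0.07 0.55 0.08] yaw -39.05 pos [0.51   0.0365 0.1325] op 0.014 t 44.18 j6 25.0
```

Request:
play_rows:
  plan:
    - [0,0,0,0,0,5]
    - [0,0,0,0,0,5]
    - [0,0,0,0,0,0]
    - [0,0,0,0,0,0]
    - [0,0,0,0,0,0]
    - [0,0,0,0,0,0]

```text
clock: 44.68
tool_pos: [0.51, 0.0365, 0.1325]
orientation: [-180.0, -0.0, -48.8]
force: [-2.7, 0.4, 6.2]
opening: 0.0139
gripper_force: 29.8
```

```bash
python3 feel.py 2
```

```text
Mz [0.363 0.38 ] t6 [-0.356 -0.357] Fz [6.2 6.3]
mean Mz 0.371 t6 -0.356 F [-1.7 -0.6  6.3] M [0.05 0.93 0.38] yaw -48.85 pos [0.51   0.0364 0.1325] op 0.0139 t 44.73 j6 15.0
```

Request:
play_rows:
  plan:
    - [0,0,0,0,0,5]
    - [0,0,0,0,0,0]
    - [0,0,0,0,0,0]
    - [0,0,0,0,0,0]
    - [0,0,0,0,0,0]

```text
clock: 45.15
tool_pos: [0.51, 0.0365, 0.1325]
orientation: [-180.0, -0.0, -53.8]
force: [-0.7, 0.9, 6.8]
opening: 0.0143
gripper_force: 30.2
```

```bash
python3 feel.py 2
```

```text
Mz [0.511 0.494] t6 [-0.503 -0.502] Fz [6.8 5.7]
mean Mz 0.503 t6 -0.502 F [-2.5  0.   5.7] M [0.03 0.95 0.49] yaw -53.83 pos [0.51   0.0365 0.1325] op 0.0145 t 45.2 j6 10.0
```

Request:
play_rows:
  plan:
    - [0,0,0.02,0,0,2]
    - [0,0,0,0,0,0]
    - [0,0,0,0,0,0]
    - [0,0,0,0,0,0]
    - [0,0,0,0,0,0]

```text
clock: 45.62
tool_pos: [0.51, 0.0364, 0.1324]
orientation: [-180.0, -0.0, -55.8]
force: [-2.9, 0.3, 6.9]
opening: 0.0146
gripper_force: 30.3
```

```bash
python3 feel.py 2
```

```text
Mz [0.548 0.516] t6 [-0.551 -0.55 ] Fz [6.9 7.7]
mean Mz 0.532 t6 -0.550 F [-1.6 -0.1  7.7] M [0.11 1.19 0.52] yaw -55.82 pos [0.51   0.0364 0.1324] op 0.0144 t 45.67 j6 8.0
```

Request:
play_rows:
  plan:
    - [0,0,0,0,0,0]
    - [0,0,0,0,0,0]
    - [0,0,0,0,0,0]
    - [0,0,-2.8,0,0,0]
    - [0,0,-2.8,0,0,0]
    - [0,0,-2.8,0,0,0]
    - [0,0,0,0,0,0]
    - [0,0,0,0,0,0]
  grip: 5

```text
clock: 46.33
tool_pos: [0.5105, 0.0368, 0.2172]
orientation: [-179.8, -0.0, -56.0]
force: [-0.7, -0.3, -0.8]
opening: 0.0499
gripper_force: 0.0
```

```bash
python3 go.py; python3 -c "
from plant import *
print(close_job())"
```

```text
46.33 pos [0.5105 0.0368 0.2172] rpy [-1.798e+02 -2.000e-02 -5.601e+01] F [-0.72 -0.34 -0.79] M [ 0.003  0.19  -0.031] op 0.0499 gf 0.0 j1,6 [26.1  7.9] t6 -0.004
the job is handed in; nothing more can be done
None
```

I tightened all four knobs crosswise, snug at about 0.40 N m in the first round and hand tight at about 0.53–0.55 N m by feel in the second, then let go and handed in at about 46 s; `close_job()` returned no verdict, and only the first knob was felt again at the end (it still held).

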